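# Slide the drilled test plate to the edge and lay it on the drying rest

### The job

Two thin metal test plates lie sunk in the lanes of the grey slide plate, where their sides cannot be gripped. Slide the one with the hole along its lane until it sticks out well past the open edge, grip it by its sides there, lift it clear and lay it gently, flat and centred, across the two bars of the white drying rest, its length along the rest's length. Leave the plate without a hole where it lies.

Things in the scene. Friction and masses are not known exactly. Their poses are not given: they have to be found in the camera images.
- drilled_plate: Loose aluminium plate, 50 (x) x 140 (y) x 5 mm, 90 g, 16 mm through hole centred 54 mm from the middle towards its -y end. Origin: centre of underside, z up. Starts flat in either lane, its y along the slide plate's y, -y end 10 to 25 mm short of the open edge, 55 mm or more of empty lane behind its +y end. Slides when its +y end is pushed; tips if half its length sticks out.
- plain_plate: The same aluminium plate (50 x 140 x 5 mm) but without a hole, loose in the other lane. Origin: centre of its underside, y along its length. To be left alone.
- slide_plate: Fixed grey slab, 134 (x) x 230 (y) mm. Origin: centre of underside, on the table, z up. Two lanes along y, centred at x = -32 and +32 mm, 54 mm wide, floor 36 mm above the table; ribs beside them rise to 42 mm. Lanes are open at the -y edge (y = -115 mm, faces about to the robot's right) and closed at the +y end by a wall to 42 mm, inner face y = +107 mm.
- rest: Fixed white drying rest. Origin: centre of underside, on the table, z up. Base 80 (x) x 104 (y) x 10 mm; on it two bars along x, 64 mm long, 12 mm wide, centred at y = -20 and +20 mm, flat tops 36 mm above the table. The plate is to lie on both bars, centred, its length along the rest's y (either way round), its ends sticking out 44 mm beyond the bars.

How it is judged:
By the outcome, as a careful person would: the job done as asked, in the order asked, and still so for the second after the job is handed in, with the robot touching nothing.
It also fails if it takes over 53 s, if anything falls off the work surface, if the arm or the gripper's body presses on something with over 40 N, if the wrist force passes 120 N, or if a joint passes its speed limit or range.

### The arm

A 6-joint arm with a two-finger parallel gripper is mounted at the origin on a cart in front of the work surface, level with it; the furniture and walls round the work are solid. World frame = base frame: x ahead of the robot, y to its left, z up, the work surface at z = 0. Lengths are in m, angles in rad, forces in N, time in s.
With the tool pointing down it reaches from about 0.25 to 0.85 m from the base axis. Payload 12.5 kg.
Tool frame: the origin (TCP) lies between the finger pads; the fingertips stand 8 mm ahead of it and the grasp point (between the pads) lies 11 mm behind it (ctrl.nose_length is the z of the fingertips in the tool frame, in m); z points along the fingers, y is the direction in which the jaws open and shut (so a half turn about z gives the same grasp; the last joint's range is limited). The gripper opens to 93 mm and grips with 3 to 60 N. Pads are 15 mm wide; open, the fingers measure 128 mm over their backs; the gripper's body (75 mm by 188 mm) begins 65 mm behind the grasp point.
Start: joints at [-1.389, 0.351, 1.652, -0, 1.139, -0.085], TCP at [0.145, -0.531, 0.227] pointing down, gripper open.
Joint ranges: [-2.75, 2.75], [-0.79, 2.1], [0.01, 2.65], [-1.57, 4.71], [0.07, 3.14], [-2.87, 2.87]. Speed limits (rad/s): [2.22, 2.22, 2.79, 3.14, 3.14, 3.14].

### API

Orientations are given as a unit quaternion [x, y, z, w].
In Python, from cell import ctrl, snapshot, workorder, finder gives the robot as it stands.
- The arm moves only by the tool servo_tool, never from a script. Its argument "series" is text: rows parted by semicolons, each of 5 numbers parted by spaces: the opening, from 0 (shut) to 1 (fully open), then the shift along the tool's x, y, z in m, then the turn about the tool's z in degrees. In form: fingers x y z twist; .... A call has 1 to 8 rows; each row shifts and turns the commanded pose from where the row before left it, along the tool's axes as they then stand; what a row does not reach is not made up. A row lasts 1/8 s, in which the tool goes at most 62.5 mm and 10.7 degrees, less where a joint would pass 70% of its speed; a pose out of reach is approached as far as the arm can. A call is refused whole if a number of a shift passes 0.0625 or a number of a turn 10.7, either way. A call with a gripper value outside its range is refused whole. The fingers move at their own pace and stop on an object; the grip force is fixed at half the most. Time passes only in rows, so rows that do not move let the fingers close. It gives the time, the measured TCP pose, the force and the opening at its end, in the units of the state.
- ctrl.sense(): the state, without advancing time (a new reading comes with each control period).
- snapshot(name): name is "side" or "top" or "wrist"; returns a dict with "image" (400x640x3 uint8, red, green, blue), "intrinsics" (3x3 intrinsics, pixels), "k1" (the pictures are not rectified: a ray, as slopes to the right and down, at radius r is drawn at 1 + k1 r^2 times it, then the intrinsics apply), "R" (3x3) and "t" (3): a world point X has camera coordinates R X + t; the wrist camera has in their place "T_tool_cam" (4x4, takes a point from camera to tool coordinates, whose origin is the TCP and whose axes are the flange's). Camera axes: x right, y down, z forward; pixel columns grow to the right and rows downward; lengths in m; the calibration is good to about 2 mm. A picture is of the moment at which its call begins: read the wrist's pose just before it. There is no depth.
- workorder.close_job(): hands the job in, once; it reports no verdict.
Trained networks look in a picture, given as the dict that the camera call returned (one of the last four; its "shot" number tells which), for a name from the list of things; names that differ only in an ending like _2 or _b are one class to them, and where a whole thing is asked for, a point or a joint stands for the part that bears it (a point fixed in the world has none). Each returns a list of dicts, best first, with "score" (0 to 1); they miss things now and then, are a little off and sometimes report something else, mostly with a low value. They report only what shows in the picture. A call takes as long as a camera call.
- finder.look_for(label, picture): "location" ([x, y, z] in m, in world coordinates, good to about 4 mm: the middle of the surface that is visible of it).
- finder.spot_point(label, picture): "location" ([x, y, z] in m, in world coordinates, good to about 4 mm: a listed point, or the origin of a listed thing).
The state is a dict: "t": time; "qpos": joint angles; "joint_velocities": joint speeds; "joint_efforts": joint torques, N m; "ee_pos": TCP position; "eef_rot": TCP orientation; "contact_force": force on the tool from outside, world axes, zero at the start; "ft_torque": the same for the moment, N m; "opening": finger opening in m.
Only numpy, scipy, OpenCV 4.12 (cv2) and the standard library are available. Lean on these libraries where they do the work, as an engineer would, in place of code of your own. Each camera call takes 0.05 s, during which the arm holds its last target. There are 200 camera calls.

## Working session

There is one attempt and no reset: what is moved stays moved. The work goes in short steps, Python scripts to look and compute and a tool call to move; the robot and the scene stay as the last step left them, time stands still between calls to the robot, and variables do not carry over. Pictures are saved under pics/ and viewed, about 8 in all and at most 12, crops included, and the job is handed in when it is done.

Besides the shell and the picture viewer there is one more tool, called after "Call:" as name(argument=value, ...) on one line, values as JSON. servo_tool: Moves the arm, as the interface text tells. Its arguments: {"type":"object","properties":{"series":{"type":"string"}},"required":["series"]}

```bash
mkdir -p pics; python3 - <<'E'
from cell import ctrl, snapshot, finder
import cv2
s=ctrl.sense(); print({k:(v if not hasattr(v,'tolist') else v.tolist()) for k,v in s.items()}, ctrl.nose_length)
for n in ("top","side"):
    p=snapshot(n); cv2.imwrite(f"pics/{n}0.png",p["image"][:,:,::-1])
    for l in ("drilled_plate","plain_plate","slide_plate","rest"):
        print(n,l,[(round(d["score"],2),[round(float(v),4) for v in d["location"]]) for d in finder.spot_point(l,p)[:2]],
          [(round(d["score"],2),[round(float(v),4) for v in d["location"]]) for d in finder.look_for(l,p)[:2]])
E
```

```text
{'t': 0.0, 'qpos': [-1.3886122690697422, 0.3512338843758758, 1.6524009145519392, -8.654352565934264e-06, 1.1390706346436565, -0.08462135922593184], 'joint_velocities': [0.0015903361608032985, 0.00012700697684091435, -0.0014111088595885433, -0.0004476735862138263, 0.00012433592774122157, -0.001309675745391141], 'joint_efforts': [-0.0019252465426689014, -49.73262548446655, -28.52565586566925, 0.06989304441958666, 0.025749901542440057, -0.00012090923974028556], 'ee_pos': [0.1449618237737739, -0.5302239648508434, 0.22611151201469626], 'eef_rot': [0.9911146524725772, 0.1330091578386027, -3.105514417023273e-05, -0.0005555365028733504], 'contact_force': [0.2770464532622742, 0.029190049951272497, 0.18859677369402605], 'ft_torque': [0.004564303825884159, -0.006800439922179067, 0.013707142695864363], 'opening': 0.09311812166844481} 0.008
top drilled_plate [(0.67, [0.536, 0.0939, 0.0353])] [(0.96, [0.5347, 0.0958, 0.0417])]
top plain_plate [(0.76, [0.5932, 0.1083, 0.0375])] [(0.56, [0.5928, 0.1045, 0.0447])]
top slide_plate [(0.89, [0.5631, 0.1302, 0.0001])] [(0.85, [0.5598, 0.1791, 0.0399])]
top rest [(0.78, [0.4875, -0.2095, 0.0013])] [(0.66, [0.4889, -0.2085, 0.0114])]
side drilled_plate [(0.71, [0.5299, 0.0921, 0.0356]), (0.65, [0.4912, -0.2063, 0.0017])] [(0.55, [0.5299, 0.1019, 0.0387])]
side plain_plate [(0.61, [0.5925, 0.1086, 0.0371])] [(0.69, [0.5898, 0.1226, 0.0416])]
side slide_plate [(0.63, [0.5563, 0.1305, -0.0049])] [(0.69, [0.5315, 0.2092, 0.031])]
side rest [(0.84, [0.4924, -0.2083, -0.0015])] [(0.91, [0.4845, -0.1849, 0.0163])]
```

View pics/top0.png

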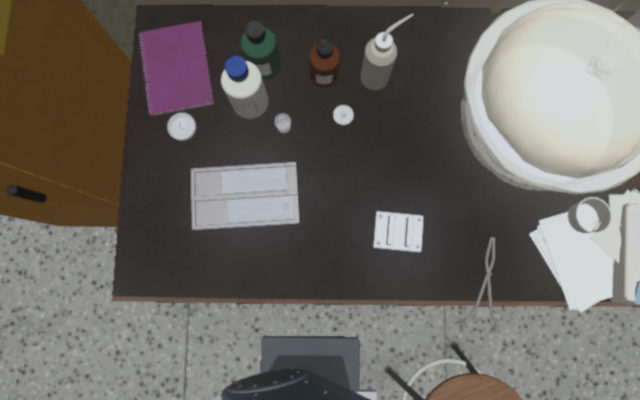

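View pics/side0.png

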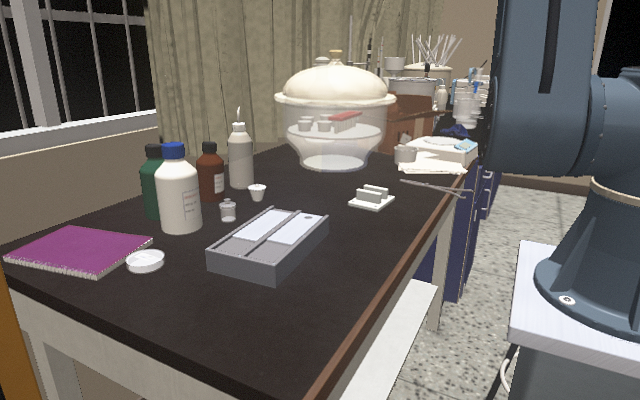

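```bash
cat > h.py <<'E'
import numpy as np, cv2
from scipy.spatial.transform import Rotation as Ro
from cell import ctrl, snapshot, finder
def yaw(R): return np.degrees(np.arctan2(R[1,0],R[0,0]))
def plan(goal, a_goal, n, f=1.0, cur=None):
    """rows moving straight to goal (world) with tool x at yaw a_goal, tool down"""
    if cur is None:
        s=ctrl.sense(); p=np.array(s["ee_pos"]); a=yaw(Ro.from_quat(s["eef_rot"]).as_matrix())
    else: p,a=np.array(cur[0]),cur[1]
    goal=np.array(goal); tw=round(-(a_goal-a)/n,1); rows=[]
    for i in range(n):
        d=(goal-p)/(n-i); c,s_=np.cos(np.radians(a)),np.sin(np.radians(a))
        R=np.array([[c,s_,0],[s_,-c,0],[0,0,-1]])
        l=np.round(R.T@d,4); p=p+R@l; a-=tw; rows.append("%g %g %g %g %g"%(f,*l,tw))
    for i in range(0,n,8): print("; ".join(rows[i:i+8]))
    return p,a
def state():
    s=ctrl.sense(); R=Ro.from_quat(s["eef_rot"]).as_matrix()
    print("t %.2f"%s["t"],np.round(s["ee_pos"],4),"yaw %.2f"%yaw(R),"tilt",np.round(R[:,2],4),"F",np.round(s["contact_force"],1),"op %.4f"%s["opening"]); return s,R
def pic(name):
    s=ctrl.sense(); pc=snapshot(name)
    if "T_tool_cam" in pc:
        T=np.eye(4);T[:3,:3]=Ro.from_quat(s["eef_rot"]).as_matrix();T[:3,3]=s["ee_pos"]
        W=np.linalg.inv(T@np.array(pc["T_tool_cam"])); pc["Rw"],pc["tw"]=W[:3,:3],W[:3,3]
    else: pc["Rw"],pc["tw"]=np.array(pc["R"]),np.array(pc["t"])
    return pc
def un(pc,uv,z):
    "pixels -> world points on plane z"
    K=np.array(pc["intrinsics"]); out=[]
    for u,v in uv:
        m=np.array([(u-K[0,2])/K[0,0],(v-K[1,2])/K[1,1]]); q=m.copy()
        for _ in range(20): q=m/(1+pc["k1"]*(q@q))
        d=pc["Rw"].T@np.array([*q,1]); o=-pc["Rw"].T@pc["tw"]
        out.append(o+d*(z-o[2])/d[2])
    return np.array(out)
E
python3 - <<'E'
from h import *
p=pic("top")
def show(n,uv,z):
    w=un(p,uv,z); print(n,w[:,:2].round(4).tolist(), "mean",w.mean(0).round(4))
show("slide",[(191,170),(296,163),(298,222),(193,229)],.042)
show("rest",[(376,212),(423,214),(421,251),(374,248)],.01)
w=pic("wrist"); print(w["T_tool_cam"],w["intrinsics"],w["k1"])
c=plan([.43,-.21,.30],55,9)
plan([.50,.10,.30],93.8,8,cur=c)
E
```

```text
slide [[0.6154, 0.2468], [0.6333, 0.0181], [0.5041, 0.0112], [0.4864, 0.2352]] mean [0.5598 0.1278 0.042 ]
rest [[0.5321, -0.1589], [0.5287, -0.2628], [0.4472, -0.2566], [0.4526, -0.154]] mean [ 0.4901 -0.2081  0.01  ]
[[ 8.26037281e-04 -9.69709840e-01 -2.44258353e-01  6.59300308e-02]
 [ 9.99999614e-01  7.28185242e-04  4.90908771e-04  1.32329343e-04]
 [-2.98173738e-04 -2.44258665e-01  9.69710068e-01 -1.57815912e-01]
 [ 0.00000000e+00  0.00000000e+00  0.00000000e+00  1.00000000e+00]] [[310.51230037   0.         319.76096438]
 [  0.         310.51230037 203.04000741]
 [  0.           0.           1.        ]] 0.012823677496799095
1 0.0399 -0.026 -0.0082 -4.4; 1 0.0418 -0.0229 -0.0081 -4.4; 1 0.0434 -0.0196 -0.0082 -4.4; 1 0.0448 -0.0162 -0.0081 -4.4; 1 0.0459 -0.0127 -0.0082 -4.4; 1 0.0468 -0.0091 -0.0081 -4.4; 1 0.0474 -0.0055 -0.0082 -4.4; 1 0.0476 -0.0019 -0.0081 -4.4
1 0.0477 0.0017 -0.0082 -4.4
1 0.0367 -0.0151 0 -4.9; 1 0.0379 -0.0119 0 -4.9; 1 0.0388 -0.0087 0 -4.9; 1 0.0394 -0.0053 0 -4.9; 1 0.0397 -0.0019 0 -4.9; 1 0.0397 0.0014 0 -4.9; 1 0.0394 0.0048 0 -4.9; 1 0.0388 0.0082 0 -4.9
```

Call:
servo_tool(series="1 0.04 -0.026 -0.008 -4.4; 1 0.042 -0.023 -0.008 -4.4; 1 0.043 -0.02 -0.008 -4.4; 1 0.045 -0.016 -0.008 -4.4; 1 0.046 -0.013 -0.008 -4.4; 1 0.047 -0.009 0 -4.4; 1 0.047 -0.005 0 -4.4; 1 0.048 -0.002 0 -4.4")

```text
t: 2.0
ee_pos: [0.3996, -0.244, 0.2669]
eef_rot: [0.904, 0.428, 0.0, 0.0]
contact_force: [0.3, 0.2, 0.4]
opening: 0.0927
```

```bash
python3 - <<'E'
from h import *
import pickle
state(); p=pic("wrist"); pickle.dump(p,open("rest.pkl","wb")); cv2.imwrite("pics/rest1.png",p["image"][:,:,::-1])
for l in ("rest",): print([(d["score"],d["location"]) for d in finder.spot_point(l,p)])
plan([.54,.11,.24],93.8,9,f=0)
E
```

```text
t 2.00 [ 0.3996 -0.244   0.2669] yaw 50.63 tilt [ 5.e-04 -3.e-04 -1.e+00] F [0.3 0.2 0.4] op 0.0927
[(0.9, [0.487, -0.2068, -0.006])]
0 0.0402 -0.0128 0.003 -4.8; 0 0.0411 -0.0093 0.003 -4.8; 0 0.0417 -0.0059 0.003 -4.8; 0 0.0421 -0.0024 0.003 -4.8; 0 0.0421 0.0012 0.0029 -4.8; 0 0.0419 0.0047 0.003 -4.8; 0 0.0413 0.0081 0.0029 -4.8; 0 0.0405 0.0116 0.003 -4.8
0 0.0394 0.0149 0.0029 -4.8
```

View pics/rest1.png

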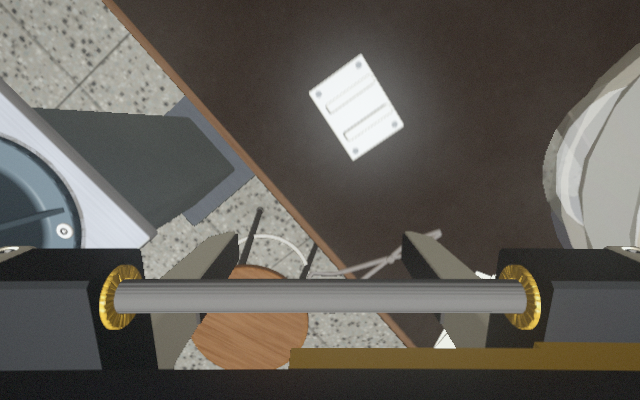

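Call:
servo_tool(series="0 0.04 -0.013 0.003 -4.8; 0 0.041 -0.009 0.003 -4.8; 0 0.042 -0.006 0.003 -4.8; 0 0.042 -0.006 0.003 -4.8; 0 0.04 -0.008 0.003 -4.8; 0 0.036 -0.004 0.003 -4.8; 0 0.035 -0.004 0.003 -4.8; 0 0.03 0 0.003 -4.8")

```text
t: 3.1
ee_pos: [0.476, 0.0544, 0.2426]
eef_rot: [0.713, 0.701, 0.0, 0.0]
contact_force: [-0.8, 0.3, 0.2]
opening: 0.0174
```

```bash
python3 - <<'E'
from h import *
import pickle
state(); p=pic("wrist"); pickle.dump(p,open("slide.pkl","wb")); im=p["image"]; cv2.imwrite("pics/slide1.png",im[:,:,::-1])
for l in ("slide_plate","drilled_plate","plain_plate"): print(l,[(round(d["score"],2),np.round(d["location"],4)) for d in finder.spot_point(l,p)])
r=pickle.load(open("rest.pkl","rb")); g=cv2.cvtColor(r["image"],cv2.COLOR_RGB2GRAY)[40:175,290:420]
m=(g>150).astype(np.uint8); n,lab,st,_=cv2.connectedComponentsWithStats(m); k=1+st[1:,4].argmax()
c=max(cv2.findContours((lab==k).astype(np.uint8),0,1)[0],key=cv2.contourArea)
b=cv2.boxPoints(cv2.minAreaRect(c))+[290,40]; print(b)
w=un(r,b,.01); print(w.round(4).tolist(),w.mean(0).round(4))
w=un(r,[(361,54),(404,127),(354,160),(308,93)],.01); print(w.round(4).tolist(),w.mean(0).round(4))
E
```

```text
t 3.10 [0.476  0.0544 0.2426] yaw 89.01 tilt [ 1.e-04 -1.e-04 -1.e+00] F [-0.8  0.3  0.2] op 0.0174
slide_plate [(0.64, array([0.554 , 0.1265, 0.    ]))]
drilled_plate [(0.74, array([0.5299, 0.0892, 0.0359]))]
plain_plate [(0.8, array([0.5922, 0.1096, 0.0337]))]
[[305.23076248  89.84614944]
 [360.61538696  52.92308044]
 [408.         124.00001526]
 [352.6153717  160.92308044]]
[[0.454, -0.1482, 0.01], [0.5338, -0.1586, 0.01], [0.5299, -0.2643, 0.01], [0.4455, -0.2565, 0.01]] [ 0.4908 -0.2069  0.01  ]
[[0.5334, -0.1598, 0.01], [0.5238, -0.2641, 0.01], [0.4476, -0.2567, 0.01], [0.4543, -0.1532, 0.01]] [ 0.4898 -0.2085  0.01  ]
```

View pics/slide1.png

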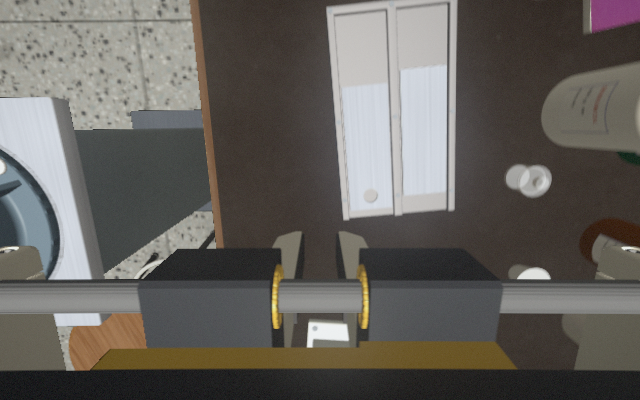

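```bash
python3 - <<'E'
from h import *
import pickle
p=pickle.load(open("slide.pkl","rb"))
c=p["image"][0:225,320:470,::-1]; cv2.imwrite("pics/slide_z.png",cv2.convertScaleAbs(cv2.resize(c,None,fx=2.6,fy=2.6,interpolation=cv2.INTER_CUBIC),alpha=1.6,beta=-150))
w=un(p,[(328,9),(456,0),(454,210),(344,219)],.042); print(w.round(4).tolist(),w.mean(0).round(4))
w=un(p,[(341,86),(388,82),(392,211),(347,214)],.041); print(w.round(4).tolist(),w.mean(0).round(4))
print(un(p,[(370,196)],.041))
E
```

```text
[[0.4862, 0.2355, 0.042], [0.6162, 0.2411, 0.042], [0.6346, 0.0196, 0.042], [0.5033, 0.0105, 0.042]] [0.5601 0.1267 0.042 ]
[[0.4997, 0.1615, 0.041], [0.5506, 0.1647, 0.041], [0.561, 0.0193, 0.041], [0.507, 0.0164, 0.041]] [0.5296 0.0905 0.041 ]
[[0.53418657 0.03818588 0.041     ]]
```

View pics/slide_z.png

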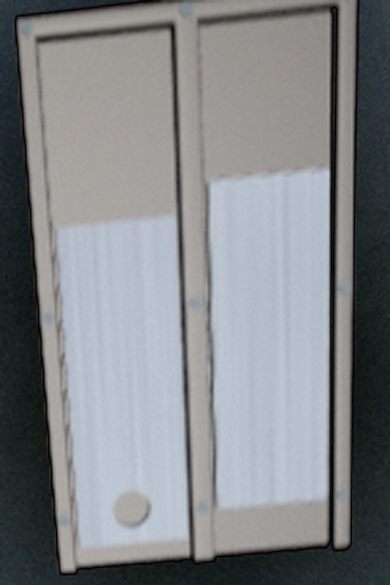

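```bash
python3 - <<'E'
from h import *
c=plan([.5227,.1948,.09],94.4,5,f=0); print(c)
c=plan([.5227,.1948,.046],94.4,3,f=0,cur=c)
E
```

```text
0 0.0285 0.0088 0.0305 -1.1; 0 0.0283 0.0093 0.0305 -1.1; 0 0.0282 0.0098 0.0305 -1.1; 0 0.0279 0.0104 0.0306 -1.1; 0 0.0278 0.0109 0.0305 -1.1
(array([0.52266946, 0.19481926, 0.09002734]), np.float64(94.33405634448098))
0 -0 0 0.0147 -0; 0 -0 0 0.0147 -0; 0 -0 0 0.0146 -0
```

Call:
servo_tool(series="0 0.0285 0.009 0.0305 -1.1; 0 0.0283 0.0093 0.0305 -1.1; 0 0.0282 0.0098 0.0305 -1.1; 0 0.0279 0.0104 0.0305 -1.1; 0 0.0278 0.0109 0.0305 -1.1; 0 0 0 0 0; 0 0 0 0 0")

```text
t: 4.18
ee_pos: [0.5232, 0.1942, 0.0907]
eef_rot: [0.68, 0.733, 0.0, 0.0]
contact_force: [-0.2, 0.4, -0.1]
opening: 0.0006
```

```bash
python3 - <<'E'
from h import *
state(); p=pic("wrist"); cv2.imwrite("pics/pre.png",p["image"][:,:,::-1])
plan([.5227,.1948,.046],94.4,3,f=0)
E
```

```text
t 4.17 [0.5232 0.1942 0.0907] yaw 94.28 tilt [ 5.e-04 -1.e-04 -1.e+00] F [-0.2  0.4 -0.1] op 0.0006
0 0.0002 -0.0002 0.015 -0; 0 0.0002 -0.0002 0.0151 -0; 0 0.0003 -0.0002 0.015 -0
```

View pics/pre.png

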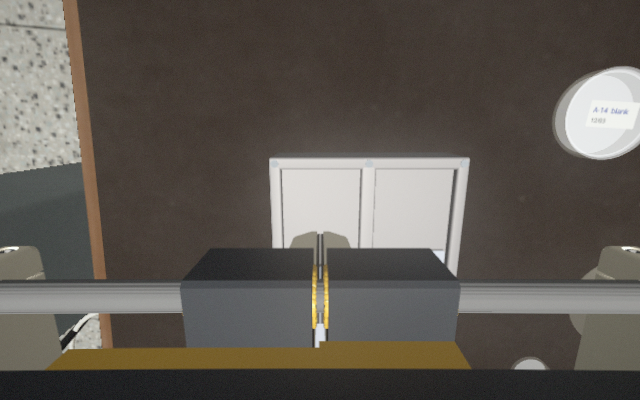

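Call:
servo_tool(series="0 0 0 0.015 0; 0 0 0 0.015 0; 0 0 0 0.012 0; 0 0 0 0.0025 0; 0 0 0 0 0")

```text
t: 4.85
ee_pos: [0.5228, 0.1954, 0.0455]
eef_rot: [0.68, 0.734, -0.0, -0.0]
contact_force: [0.6, 0.3, -0.3]
opening: 0.0005
```

Call:
servo_tool(series="0 -0.012 0 0 0; 0 -0.012 0 0 0; 0 -0.012 0 0 0; 0 -0.012 0 0 0; 0 -0.012 0 0 0; 0 -0.01 0 0 0; 0 -0.008 0 0 0; 0 -0.004 0 0 0")

```text
t: 5.85
ee_pos: [0.5291, 0.1131, 0.0456]
eef_rot: [0.68, 0.734, 0.0, -0.0]
contact_force: [-0.0, 1.4, 1.8]
opening: 0.0003
```

```bash
python3 - <<'E'
from h import *
state(); p=pic("top"); im=p["image"][150:240,180:340,::-1]; 
a=cv2.resize(im,None,fx=4,fy=4,interpolation=cv2.INTER_CUBIC)
q=pic("side"); b=cv2.resize(q["image"][190:290,200:340,::-1],(320,229),interpolation=cv2.INTER_CUBIC)
c=np.zeros((590,640,3),np.uint8); c[:360]=a; c[360:589,:320]=b; cv2.imwrite("pics/push1.png",c)
for n,x in (("top",p),("side",q)): print(n,[(round(d["score"],2),np.round(d["location"],4)) for d in finder.spot_point("drilled_plate",x)])
E
```

```text
t 5.85 [0.5291 0.1131 0.0456] yaw 94.37 tilt [-0.  0. -1.] F [-0.   1.4  1.8] op 0.0003
top [(0.82, array([0.5403, 0.0307, 0.037 ]))]
side [(0.61, array([0.5327, 0.0326, 0.0344]))]
```

View pics/push1.png

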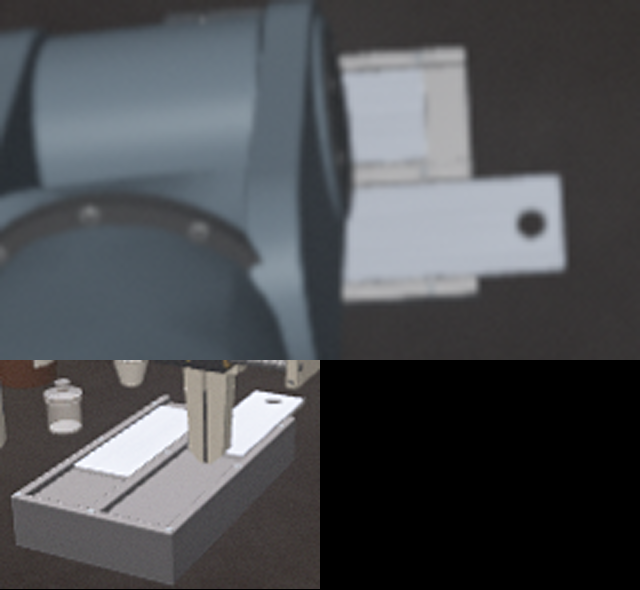

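```bash
python3 - <<'E'
from h import *
p=pic("top"); C=np.array([.56,.1275]); ys=np.array([-.0767,.997])
for n,uv,z in (("hole",(312.5,205.75),.041),("end",(320.6,205.5),.041),("edge",(297.7,207),.042)):
    w=un(p,[uv],z)[0]; print(n,w.round(4),(w[:2]-C)@ys)
E
```

```text
hole [ 0.5396 -0.0191  0.041 ] -0.14464197217225727
end [ 0.5404 -0.0365  0.041 ] -0.16201360620151878
edge [0.5364 0.0125 0.042 ] -0.11284457286035991
```

Call:
servo_tool(series="0 -0.003 0 0 0; 0 -0.003 0 0 0; 0 0 0 0 0; 0 0.012 0 0 0; 0 0 0 -0.03 0; 0 0 0 -0.04 0; 1 0 0 0 0")

```text
t: 6.98
ee_pos: [0.53, 0.1205, 0.1182]
eef_rot: [0.679, 0.734, 0.002, 0.002]
contact_force: [-0.2, -0.8, -0.0]
opening: 0.0067
```

```bash
python3 - <<'E'
from h import *
state(); c=plan([.5381,-.0056,.115],94.4,4)
plan([.5381,-.0056,.0275],94.4,4,cur=c)
E
```

```text
t 6.97 [0.53   0.1205 0.1182] yaw 94.41 tilt [ 4.9e-03  8.0e-04 -1.0e+00] F [-0.2 -0.8 -0. ] op 0.0067
1 -0.0316 -0.0004 0.0008 0; 1 -0.0316 -0.0004 0.0008 0; 1 -0.0316 -0.0004 0.0008 0; 1 -0.0316 -0.0004 0.0008 0
1 0 -0 0.0219 0; 1 0 -0 0.0219 0; 1 0 -0 0.0219 0; 1 0 -0 0.0218 0
```

Call:
servo_tool(series="1 -0.0316 0 0 0; 1 -0.0316 0 0 0; 1 -0.0316 0 0 0; 1 -0.0316 0 0 0; 1 0 0 0 0; 1 0 0 0 0; 1 0 0 0 0; 1 0 0 0 0")

```text
t: 7.98
ee_pos: [0.5382, -0.0058, 0.1155]
eef_rot: [0.679, 0.734, -0.0, -0.0]
contact_force: [0.4, -0.3, 0.2]
opening: 0.0861
```

```bash
python3 - <<'E'
from h import *
state(); p=pic("wrist"); cv2.imwrite("pics/grip0.png",p["image"][:,:,::-1])
q=pic("top");print([(round(d["score"],2),np.round(d["location"],4)) for d in finder.spot_point("drilled_plate",q)])
plan([.5381,-.0056,.0275],94.4,4)
E
```

```text
t 7.97 [ 0.5382 -0.0058  0.1155] yaw 94.44 tilt [-2.e-04  1.e-04 -1.e+00] F [ 0.4 -0.3  0.2] op 0.0861
[]
1 0.0001 -0 0.022 0; 1 0.0002 -0 0.022 0; 1 0.0001 -0 0.0221 0; 1 0.0002 -0.0001 0.022 0
```

View pics/grip0.png

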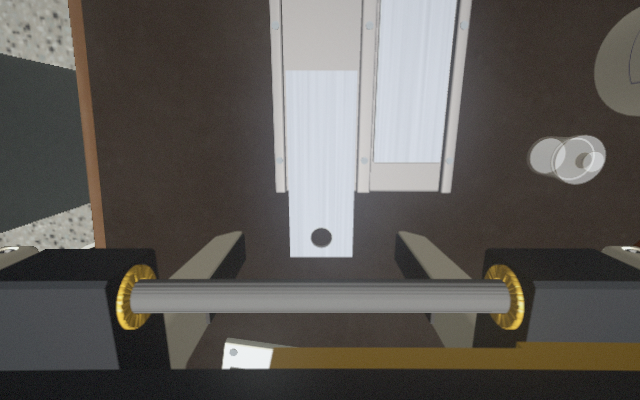

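```bash
python3 - <<'E'
from h import *
p=pic("wrist"); C=np.array([.56,.1275]); ys=np.array([-.0767,.997]);xs=np.array([.997,.0767])
for n,uv,z in (("hole",(321,237),.041),("end",(321,257),.041),("back",(321,71),.041),("edge",(321,191),.041)):
    w=un(p,[uv],z)[0]; print(n,w.round(4),(w[:2]-C)@xs,(w[:2]-C)@ys)
E
```

```text
hole [ 0.5395 -0.0256  0.041 ] -0.032200053738158645 -0.15111054462859275
end [ 0.5408 -0.0427  0.041 ] -0.032166519113684906 -0.16822007040449521
back [0.5298 0.0965 0.041 ] -0.03244378024616162 -0.02856138833740856
edge [0.5366 0.0115 0.041 ] -0.03227352515420705 -0.11382001857277205
```

Call:
servo_tool(series="1 0 0 0.022 0; 1 0 0 0.022 0; 1 0 0 0.022 0; 1 0 0 0.022 0; 1 0 0 0 0; 1 0 0 0 0")

```text
t: 8.93
ee_pos: [0.5387, -0.0065, 0.0284]
eef_rot: [0.68, 0.734, 0.0, 0.0]
contact_force: [0.2, 0.1, -0.5]
opening: 0.0932
```

Call:
servo_tool(series="0 0 0 0 0; 0 0 0 0 0; 0 0 0 0 0; 0 0 0 0 0; 0 0 0 0 0; 0 0 0 0 0; 0 0 0 0 0; 0 0 0 0 0")

```text
t: 9.93
ee_pos: [0.5383, -0.0065, 0.0277]
eef_rot: [0.68, 0.734, 0.0, 0.0]
contact_force: [0.7, -0.3, 0.6]
opening: 0.0491
```

Call:
servo_tool(series="0 0 0 -0.005 0; 0 0 0 -0.01 0; 0 0 0 -0.015 0; 0 0 0 -0.02 0; 0 0 0 -0.02 0; 0 0 0 -0.02 0; 0 0 0 -0.01 0; 0 0 0 0 0")

```text
t: 10.92
ee_pos: [0.5385, -0.0065, 0.1284]
eef_rot: [0.68, 0.734, 0.0, 0.001]
contact_force: [1.2, -0.1, -1.9]
opening: 0.0494
```

```bash
python3 - <<'E'
from h import *
state(); p=pic("wrist"); a=p["image"][:300,140:500,::-1]
q=pic("side"); b=q["image"][60:280,180:440,::-1]
c=np.zeros((560,640,3),np.uint8); c[:300,:360]=a; c[300:520,:260]=b; 
b2=cv2.resize(q["image"][150:260,240:380,::-1],None,fx=2,fy=2); c[300:520,270:550]=b2
cv2.imwrite("pics/lift.png",c)
E
```

```text
t 10.93 [ 0.5385 -0.0065  0.1284] yaw 94.39 tilt [ 1.4e-03 -1.0e-04 -1.0e+00] F [ 1.2 -0.1 -1.9] op 0.0494
```

View pics/lift.png

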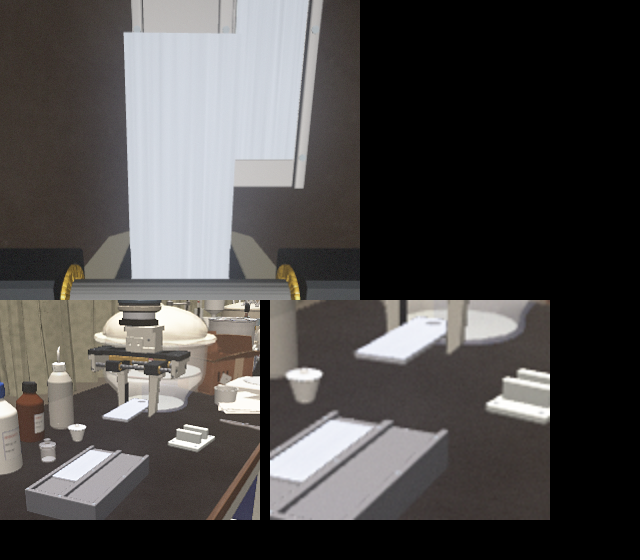

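Call:
servo_tool(series="0 0 0 0.02 0; 0 0 0 0.025 0; 0 0 0 0.025 0; 0 0 0 0.015 0; 0 0 0 0.006 0; 0 0 0 0.005 0; 0 0 0 0.004 0; 0 0 0 0 0")

```text
t: 12.02
ee_pos: [0.5385, -0.0065, 0.0279]
eef_rot: [0.68, 0.734, 0.0, 0.0]
contact_force: [0.7, 0.3, -0.4]
opening: 0.0492
```

Call:
servo_tool(series="0.8 0 0 0 0; 0.8 0 0 0 0; 0.8 0 0 0 0; 0.8 -0.005 0 0 0; 0.8 -0.006 0 0 0; 0.8 0 0 0 0")

```text
t: 12.78
ee_pos: [0.5392, -0.018, 0.0276]
eef_rot: [0.68, 0.733, 0.0, 0.0]
contact_force: [-0.4, -0.5, 0.4]
opening: 0.0743
```

Call:
servo_tool(series="0 0 0 0 0; 0 0 0 0 0; 0 0 0 0 0; 0 0 0 0 0; 0 0 0 0 0; 0 0 0 0 0")

```text
t: 13.52
ee_pos: [0.5391, -0.0174, 0.0276]
eef_rot: [0.68, 0.734, 0.0, -0.0]
contact_force: [-0.5, 0.9, 0.3]
opening: 0.0498
```

Call:
servo_tool(series="0 0 0 -0.005 0; 0 0 0 -0.01 0; 0 0 0 -0.015 0; 0 0 0 -0.02 0; 0 0 0 -0.02 0; 0 0 0 -0.02 0; 0 0 0 -0.01 0; 0 0 0 0 0")

```text
t: 14.52
ee_pos: [0.5394, -0.0175, 0.1284]
eef_rot: [0.68, 0.734, 0.0, 0.001]
contact_force: [0.5, 0.2, -1.2]
opening: 0.0497
```

```bash
python3 - <<'E'
from h import *
state(); p=pic("wrist"); 
g=p["image"][:,:,:].astype(int); 
q=pic("side"); print([(round(d["score"],2),np.round(d["location"],4)) for d in finder.spot_point("drilled_plate",q)])
cv2.imwrite("pics/lift2.png",np.hstack([cv2.resize(p["image"][0:290,230:420,::-1],None,fx=2,fy=2),cv2.resize(q["image"][140:285,210:390,::-1],(360,580))]))
E
```

```text
t 14.53 [ 0.5394 -0.0175  0.1284] yaw 94.39 tilt [ 1.4e-03 -2.0e-04 -1.0e+00] F [ 0.5  0.2 -1.2] op 0.0497
[(0.57, array([0.5337, 0.0239, 0.1356]))]
```

View pics/lift2.png

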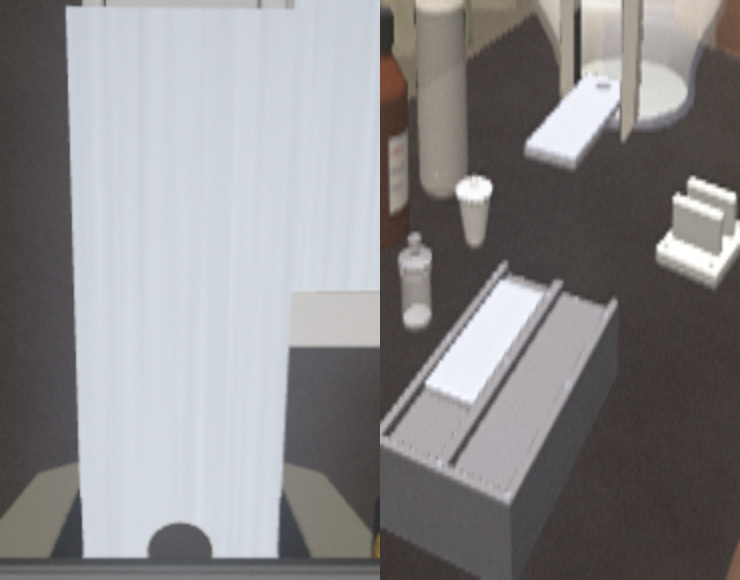

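```bash
cat > fit.py <<'E'
from h import *
import pickle
from scipy.optimize import minimize
def proj(pc,X):
    c=X@pc["Rw"].T+pc["tw"]; m=c[:,:2]/c[:,2:]; m=m*(1+pc["k1"]*(m**2).sum(1))[:,None]
    K=np.array(pc["intrinsics"]); return m*[K[0,0],K[1,1]]+K[:2,2]
def box(cx,cy,sx,sy,z0,z1): return np.array([[cx+a*sx/2,cy+b*sy/2,z] for a in(-1,1) for b in(-1,1) for z in(z0,z1)])
M=[box(0,0,.08,.104,0,.01),box(0,-.02,.064,.012,.01,.036),box(0,.02,.064,.012,.01,.036)]
S=16
def fit(pc,x0,thr):
    g=cv2.cvtColor(pc["image"],cv2.COLOR_RGB2GRAY); c0=proj(pc,np.array([[*x0[:2],.01]]))[0].astype(int)
    h=70; ox,oy=c0-h; crop=g[oy:oy+2*h,ox:ox+2*h]
    big=cv2.resize(crop,None,fx=S/2,fy=S/2,interpolation=cv2.INTER_CUBIC)
    m=(big>thr).astype(np.uint8); n,lab,st,_=cv2.connectedComponentsWithStats(m)
    k=lab[int(h*S/2)-60:int(h*S/2)+60,int(h*S/2)-60:int(h*S/2)+60]; k=np.bincount(k[k>0]).argmax()
    cs=cv2.findContours((lab==k).astype(np.uint8),cv2.RETR_EXTERNAL,2)[0]; m=cv2.drawContours(np.zeros_like(m),cs,-1,1,-1)
    def f(x):
        a=x[2]; R=np.array([[np.cos(a),-np.sin(a),0],[np.sin(a),np.cos(a),0],[0,0,1]]); r=np.zeros_like(m)
        for b in M:
            uv=(proj(pc,b@R.T+[x[0],x[1],0])-[ox,oy]+.5)*S/2-.5
            cv2.fillConvexPoly(r,cv2.convexHull(np.round(uv*16).astype(np.int32)),1,shift=4)
        return 1-(r&m).sum()/(r|m).sum()
    q=minimize(f,x0,method="Nelder-Mead",options=dict(initial_simplex=[x0,np.add(x0,[.004,0,0]),np.add(x0,[0,.004,0]),np.add(x0,[0,0,.05])],xatol=1e-5,fatol=1e-5))
    print(thr,q.x[:2].round(4),"yaw",np.degrees(q.x[2]).round(2),"1-IoU",round(q.fun,3))
if __name__=="__main__":
    r=pickle.load(open("rest.pkl","rb")); t=pic("top"); t["image"]=cv2.imread("pics/top0.png")[:,:,::-1].copy()
    for th in (130,160,190):
        for p in (r,t): fit(p,[.49,-.208,-.07],th)
E
python3 fit.py
```

```text
130 [ 0.4901 -0.2066] yaw -4.71 1-IoU 0.029
130 [ 0.4904 -0.2081] yaw -4.98 1-IoU 0.016
160 [ 0.4899 -0.2073] yaw -4.79 1-IoU 0.011
160 [ 0.4905 -0.2078] yaw -4.82 1-IoU 0.031
190 [ 0.4897 -0.2073] yaw -4.8 1-IoU 0.018
190 [ 0.4917 -0.2087] yaw -4.88 1-IoU 0.088
```

```bash
python3 - <<'E'
from h import *
c=plan([.4864,-.2524,.110],85.2,8,f=0)
E
```

```text
0 -0.0288 -0.0088 0.0021 1.1; 0 -0.0289 -0.0082 0.0021 1.1; 0 -0.0291 -0.0077 0.0021 1.1; 0 -0.0292 -0.0071 0.0021 1.1; 0 -0.0294 -0.0065 0.0021 1.1; 0 -0.0295 -0.006 0.0022 1.1; 0 -0.0296 -0.0054 0.0021 1.1; 0 -0.0297 -0.0048 0.0022 1.1
```

Call:
servo_tool(series="0 -0.0288 -0.0088 0.002 1.1; 0 -0.0289 -0.0082 0.002 1.1; 0 -0.0291 -0.0077 0.002 1.1; 0 -0.0292 -0.0071 0.002 1.1; 0 -0.0294 -0.0065 0.002 1.1; 0 -0.0295 -0.006 0.002 1.1; 0 -0.0296 -0.0054 0.002 1.1; 0 -0.0297 -0.0048 0.002 1.1")

```text
t: 15.72
ee_pos: [0.4862, -0.2532, 0.1109]
eef_rot: [0.734, 0.679, -0.0, -0.0]
contact_force: [-0.7, -0.0, -1.1]
opening: 0.0495
```

Call:
servo_tool(series="0 0 0 0 0; 0 0 0 0 0; 0 0 0 0 0")

```text
t: 16.1
ee_pos: [0.4869, -0.2515, 0.1116]
eef_rot: [0.733, 0.68, 0.0, -0.0]
contact_force: [-0.3, -0.3, -1.2]
opening: 0.0496
```

```bash
python3 - <<'E'
from h import *
state(); c=plan([.4864,-.2524,.06],85.2,3,f=0); plan([.4864,-.2524,.0277],85.2,8,f=0,cur=c)
p=pic("wrist"); cv2.imwrite("pics/over.png",p["image"][:,:,::-1])
g=cv2.cvtColor(p["image"],cv2.COLOR_RGB2GRAY)
for r in (20,40,80,120,160,200): # plate edges by column
    d=np.diff(cv2.GaussianBlur(g,(3,3),0)[r,230:420].astype(int)); print(r,230+d.argmax(),230+d.argmin(),d.max(),d.min())
E
```

```text
t 16.10 [ 0.4869 -0.2515  0.1116] yaw 85.64 tilt [-2.e-04  2.e-04 -1.e+00] F [-0.3 -0.3 -1.2] op 0.0496
0 -0.0003 -0.0001 0.0172 0.1; 0 -0.0003 -0.0002 0.0172 0.1; 0 -0.0003 -0.0001 0.0172 0.1
0 0 -0 0.004 0; 0 0 -0 0.004 0; 0 0 -0 0.004 0; 0 0 -0 0.0041 0; 0 0 -0 0.004 0; 0 0 -0 0.0041 0; 0 0 -0 0.004 0; 0 0 -0 0.0041 0
20 262 382 53 -55
40 263 381 65 -49
80 264 378 60 -42
120 265 376 54 -45
160 267 374 47 -44
200 268 372 48 -46
```

Call:
servo_tool(series="0 -0.0007 -0.0003 0.017 0.4; 0 0 0 0.017 0; 0 0 0 0.017 0; 0 0 0 0.012 0; 0 0 0 0.008 0; 0 0 0 0.004 0; 0 0 0 0 0; 0 0 0 0 0")

```text
t: 17.15
ee_pos: [0.4866, -0.2532, 0.037]
eef_rot: [0.736, 0.677, 0.0, 0.0]
contact_force: [-0.2, -0.3, -0.4]
opening: 0.0495
```

```bash
python3 - <<'E'
from h import *
state(); q=pic("side"); p=pic("top"); w=pic("wrist")
for n,x in (("top",p),("side",q),("wrist",w)): print(n,[(round(d["score"],2),np.round(d["location"],4)) for d in finder.spot_point("drilled_plate",x)])
cv2.imwrite("pics/place.png",np.vstack([cv2.resize(q["image"][120:230,300:460,::-1],(640,300)),cv2.resize(w["image"][0:300,:,::-1],(640,300))]))
E
```

```text
t 17.15 [ 0.4866 -0.2532  0.037 ] yaw 85.19 tilt [ 6.e-04 -4.e-04 -1.e+00] F [-0.2 -0.3 -0.4] op 0.0495
top [(0.93, array([ 0.4941, -0.2076,  0.0456]))]
side [(0.94, array([ 0.4909, -0.2084,  0.0442])), (0.63, array([ 0.5596,  0.1279, -0.0061]))]
wrist [(0.8, array([ 0.4924, -0.2092,  0.0447]))]
```

View pics/place.png

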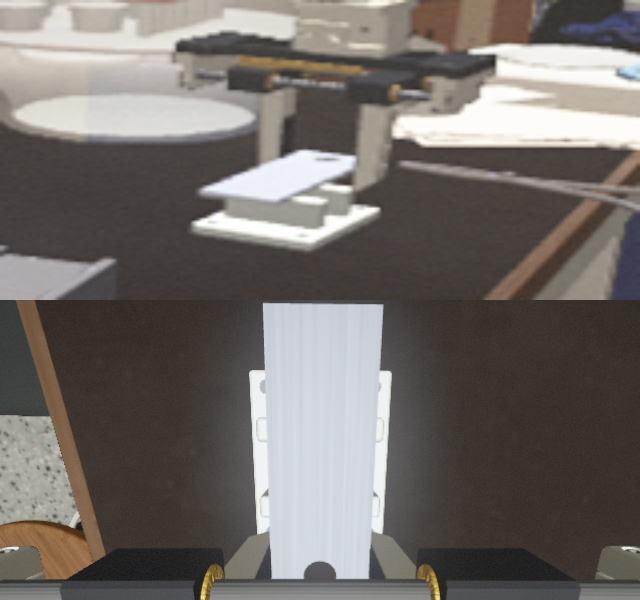

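Call:
servo_tool(series="0 0 0 0.003 0; 0 0 0 0.002 0; 0 0 0 0.0015 0; 0 0 0 0.001 0; 0 0 0 0.001 0; 0 0 0 0 0; 0 0 0 0 0")

```text
t: 18.32
ee_pos: [0.4864, -0.2531, 0.0282]
eef_rot: [0.736, 0.677, 0.0, 0.0]
contact_force: [-0.4, -0.3, -1.0]
opening: 0.0494
```

Call:
servo_tool(series="0 0 0 0.0005 0; 0 0 0 0.0003 0; 0 0 0 0 0; 0 0 0 0 0")

```text
t: 18.82
ee_pos: [0.4864, -0.2531, 0.0275]
eef_rot: [0.736, 0.677, 0.0, 0.0]
contact_force: [-1.4, 0.0, 2.4]
opening: 0.049
```

Call:
servo_tool(series="0.6 0 0 0 0; 0.7 0 0 0 0; 0.8 0 0 0 0; 0.8 0 0 0 0; 0.8 0 0 0 0")

```text
t: 19.45
ee_pos: [0.4864, -0.253, 0.0273]
eef_rot: [0.736, 0.677, -0.0, -0.0]
contact_force: [0.9, -0.4, 0.6]
opening: 0.0741
```

Call:
servo_tool(series="0.8 0 0 -0.01 0; 0.8 0 0 -0.03 0; 0.8 0 0 -0.05 0; 0.8 -0.02 0 -0.05 0; 0.8 -0.04 0 -0.04 0; 0.8 -0.04 0 0 0; 0.8 0 0 0 0; 0.8 0 0 0 0")

```text
t: 20.45
ee_pos: [0.4778, -0.352, 0.2073]
eef_rot: [0.736, 0.677, 0.0, -0.0]
contact_force: [-0.8, 0.8, -0.2]
opening: 0.0743
```

```bash
python3 - <<'E'
from h import *
state(); q=pic("side"); p=pic("top"); w=pic("wrist")
for n,x in (("top",p),("side",q),("wrist",w)):
  for l in ("drilled_plate","plain_plate","rest"): print(n,l,[(round(d["score"],2),np.round(d["location"],4)) for d in finder.spot_point(l,x)[:1]])
cv2.imwrite("pics/final.png",np.vstack([np.hstack([cv2.resize(q["image"][150:290,200:420,::-1],(400,250)),cv2.resize(p["image"][150:260,180:440,::-1],(400,250))]),cv2.resize(w["image"][0:300,100:540,::-1],(800,345))]))
E
```

```text
t 20.45 [ 0.4778 -0.352   0.2073] yaw 85.18 tilt [-5.e-04  7.e-04 -1.e+00] F [-0.8  0.8 -0.2] op 0.0743
top drilled_plate [(0.88, array([ 0.4955, -0.2083,  0.0374]))]
top plain_plate [(0.9, array([0.5943, 0.1091, 0.0358]))]
top rest [(0.75, array([ 0.4889, -0.2097,  0.0022]))]
side drilled_plate [(0.68, array([ 0.4887, -0.2092,  0.0366]))]
side plain_plate [(0.95, array([0.5912, 0.1101, 0.0368]))]
side rest []
wrist drilled_plate [(0.94, array([ 0.4929, -0.2131,  0.0368]))]
wrist plain_plate []
wrist rest []
```

View pics/final.png

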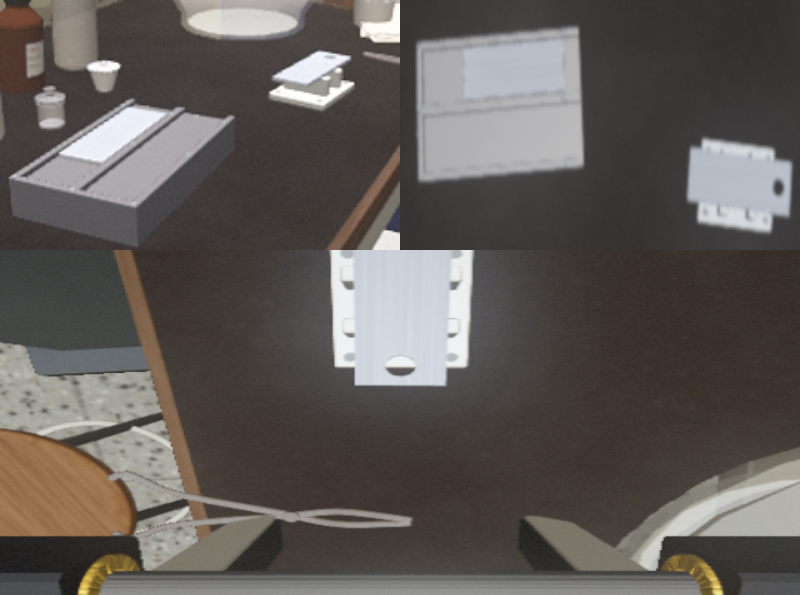

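```bash
python3 - <<'E'
from h import *
p=pic("wrist"); g=cv2.cvtColor(p["image"],cv2.COLOR_RGB2GRAY).astype(int)
def edge(c): 
    d=np.diff(g[85:135,c-2:c+3].mean(1)); return 85+d.argmin()+.5
yr=np.array([.0837,.9965]); C=np.array([.4902,-.2076])
for c,z,n in ((305,.041,"plate"),(340,.041,"plate"),(288,.01,"base"),(352,.01,"base")):
    r=edge(c); w=un(p,[(c,r)],z)[0]; print(n,r,w.round(4),"along",((w[:2]-C)@yr).round(4))
for r in (10,40,60,80):
    d=np.diff(g[r,255:385]); print(r,[255+int(i) for i in np.argsort(-abs(d))[:6]])
E
```

```text
plate 116.5 [ 0.4682 -0.2769  0.041 ] along -0.0709
plate 116.5 [ 0.5033 -0.2798  0.041 ] along -0.0709
base 100.5 [ 0.4501 -0.2578  0.01  ] along -0.0534
base 100.5 [ 0.5194 -0.2636  0.01  ] along -0.0534
10 [359, 280, 281, 358, 293, 347]
40 [281, 358, 357, 282, 346, 293]
60 [282, 357, 358, 356, 286, 351]
80 [282, 357, 356, 283, 294, 345]
```

```bash
python3 -c "
from cell import workorder; print(workorder.close_job())"
```

```text
the job is handed in; nothing more can be done
None
```

The job is done and handed in at about 20.6 s: the drilled plate lies flat across both bars of the drying rest.

- **Sliding and lifting:** I pushed the plate along its lane until it stuck out about 53 mm, gripped it by its sides and lifted it. I then set it back in its lane once and gripped it 11 mm nearer its end. With the first grip the fingers would have hit the rest's bars.
- **Placing:** I lowered it slowly until the wrist felt about 2.4 N, opened the gripper and backed off.
- **Last checks:** In the wrist picture the plate is within about 0.5 mm of centre along the rest and 0.3 mm across it, with its length along the rest's. The gripper stands open and clear, touching nothing.
- **Plain plate:** The networks still find it within about 2 mm of where they first saw it.
- **Disagreements:** The networks' positions for the drilled plate differed by up to 7 mm. I relied on edges measured in the picture instead. An early reading that the held plate sagged about 4° was wrong; a pixel measurement showed it level.

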